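Step the balloon inflator's dose dial to the marker peg and lock it

ROBOT

A 7-joint arm with a two-finger parallel gripper is mounted at the origin on the work surface. World frame = base frame: x ahead of the robot, y to its left, z up, the work surface at z = 0. Lengths are in m, angles in rad, forces in N, time in s.
With the tool pointing down it reaches from about 0.425 to 0.925 m from the base axis. Payload 6.8 kg.
Tool frame: the origin (TCP) lies on the front face of the gripper's body, between the roots of the fingers; the fingertips stand 73 mm ahead of it and the grasp point (between the pads) lies 54 mm ahead of it (env.nose_length is the distance from the TCP to the fingertips, in m); z points along the fingers, y is the direction in which the jaws open and shut (so a half turn about z gives the same grasp; the last joint's range is limited). The gripper opens to 85 mm and grips with 20 to 120 N. Pads are 22 mm wide; open, the fingers measure 114 mm over their backs; the gripper's body (76 mm by 85 mm) begins 54 mm behind the grasp point. The pads swing forward as they close: fully open they stand 13 mm farther back than shut.
Start: joints at [1.165, 0.477, 0.022, 1.555, -0.011, 1.109, -0.083], TCP at [0.198, -0.645, 0.304] pointing down, gripper open.
Joint ranges: [-2.96, 2.96], [-0.34, 2.1], [-1.41, 1.46], [0.24, 2.44], [-1.37, 4.51], [0.17, 1.92], [-2.96, 2.96]. Speed limits (rad/s): [2.39, 2.39, 3.14, 3.14, 3.14, 3.14, 3.14].

INTERFACE

Orientations are given as a unit quaternion [w, x, y, z].
In Python, from cell import env, kin, camera, calibration, job gives the robot as it stands. The module is installed in compiled form; this text tells all that it offers. Calls block until the motion is done:
- env.reach(position, orientation): joint-space move of the TCP to a pose.
- env.movel(position, velocity=0.15, rot=None, stop_force=None): straight line of the TCP; rot=None keeps the orientation; velocity is the mean speed in m/s. With stop_force (N) it stops when the force on the tool has changed by that much, and returns True; else False.
- env.goto_joints(angles): joint-space move.
- env.grip(opening, f_grip=None): finger opening in m; f_grip is the grip in N (None keeps the last); returns when the fingers have stopped.
- env.dwell(seconds).
- kin.inverse_kinematics(position, orientation): joint angles nearest the present ones, or None.
- env.get_state(): the state.
- camera(name): name is "scene" or "top" or "wrist"; returns (picture, depth): 480x640x3 uint8, blue, green, red; 480x640 float32, m along the optical axis (not along the pixel's ray), 0 where there is no reading.
- calibration(name): a dict with "fx", "fy", "cx", "cy" (pixels), "rvec" (rotation vector, rad) and "tvec" (3), from world to camera coordinates, as OpenCV has them. Camera axes: x right, y down, z forward; pixel columns grow to the right and rows downward; lengths in m; the calibration is good to about 2 mm. A picture is of the moment at which its call begins: read the wrist's pose just before it. calibration takes no time and is no camera call; for the wrist camera it gives the pose at the moment of the call.
A pose or a line that the arm cannot do raises env.PlanningError and nothing moves.
- job.job_done(): hands the job in, once; it reports no verdict.
The state is a dict: "time": time; "qpos": joint angles; "joint_velocities": joint speeds; "joint_torque": joint torques, N m; "tcp_pos": TCP position; "orientation": TCP orientation; "force": force on the tool from outside, world axes, zero at the start; "torque": the same for the moment, N m; "opening": finger opening in m.
Only numpy, scipy, OpenCV 4.12 (cv2) and the standard library are available. Lean on these libraries where they do the work, as an engineer would, in place of code of your own. Each camera call takes 0.05 s, during which the arm holds its last target. There are 200 camera calls.

TASK

Set the balloon inflator for the next order: stroke its thumb lever, letting it spring right back after each stroke, to click the dial on one notch at a time until the pointer stands at the tall marker peg; the dial cannot be stepped back, so count the clicks. Then slide the lock bolt fully home towards the dial. Stroke lever and bolt gently, without forcing them against their stops, do not turn the dial by hand, and leave the things standing around where they are.

Things in the scene. Friction and masses are not known exactly. Their poses are not given: they have to be found in the camera images.
- inflator: white plastic balloon inflator, a fixed box 230 (x) by 240 (y) by 75 mm high, turned by up to 0.45 rad; origin at the centre of its underside, z up. The lever is on its -x side (towards the robot), the lock bolt on its -y side, the dial axis at x=+10, y=0 mm; two cone nozzles 36 mm high at the far corners (x=+88, y=+-85 mm)
- dial (a joint): turn of the dial, an aluminium disc 84 mm across, top 17 mm above the inflator's top, with a dark pointer ridge. Radians, counterclockwise seen from above. Seven sprung notches 0.419 apart: notch k reads 0.419k, its pointer at -72+24k deg from the inflator's x towards its y. Starts in notch 0 or 1. Only the lever is to turn it
- pointer_tip (a point): outer end of the pointer's top edge, 56 mm from the dial axis, 96 mm above the counter
- thumb_lever (a joint): turn of the black thumb lever about the dial axis, rad: 0 at rest (pointing 166 deg from the inflator's x), growing as its tab is pushed to the inflator's -y. A stroke meets up to 4 N, clicks the dial on (the force drops), and 2 to 3 mm of tab travel later hits a firm stop. Where differs from unit to unit: click 0.25 to 0.45, stop 0.28 to 0.48. A 1.3 N spring returns it. Over 10 N breaks it
- lever_top (a point): middle of the top of the lever's upright tab, 100 mm from the dial axis: a flat paddle 8 mm thick along its motion, 22 mm wide along the radius, standing from 84 to 120 mm above the counter
- marker_peg: dark steel peg with a thicker head, 24 mm tall, 14 mm across, fixed on the inflator's top 68 mm from the dial axis beside notch 3, 4 or 5 (origin at its foot); the other notches have only flat dimples or studs 3 mm high. In line with it the pointer tip is 12 mm from its axis seen from above, one notch off about 28 mm
- lock_bolt (a joint): travel of the steel lock bolt along the inflator's +y, metres: 0 drawn out, 0.022 fully home at a firm stop by the dial's rim; starts within 0 to 5 mm. Friction about 3 N; it stays where it is left. Pushing it with over 15 N bends it
- bolt_top (a point): middle of the top of the bolt's upright tab: 8 mm thick along its motion, 22 mm wide across it, standing from 88 to 118 mm above the counter; with the bolt drawn out it is at x=0, y=-94 mm in the inflator's frame. Pushed from its outer (-y) side
- balloon_weight: loose aluminium balloon weight, 64 mm across, 46 mm high, near the inflator; leave alone (origins of the loose things: centre of the underside)
- tape_roll: loose roll of tape, 68 mm across, 24 mm high; leave alone
- gift_box: loose cardboard gift box 90 x 70 x 60 mm; leave alone
- marker_pen: loose pen lying on the counter, 120 mm long, 14 mm thick; leave alone
- paper_cup: loose paper cup, 76 mm across, 90 mm high; leave alone
- bead_jar: loose glass jar, 64 mm across, 90 mm high; leave alone
- spare_nozzle: loose spare nozzle, 32 mm across, 30 mm high, standing on the inflator's top near its far edge; leave alone

How it is judged:
On the way, in this order (a step that is already met when the one before it is completed fails the run):
1. the pointer stands at the marker peg and the lever has sprung back (horizontal distance between pointer_tip and marker_peg below 0.017 m and value of joint thumb_lever below 0.05 rad), for 0.2 s.
2. the lock bolt is home (value of joint lock_bolt above 0.0195 m), for 0.2 s.
At the end, for the whole second after the job is handed in: The pointer stands in the notch beside the marker peg (tip within 17 mm of the peg's axis seen from above), the lever has sprung back (below 0.05 rad) and the lock bolt is home (beyond 19.5 of its 22 mm) (all of step 1 and value of joint lock_bolt above 0.0195 m); the robot touches nothing.
It fails at once if the thumb lever is pushed with more than 10 N (contact force between any of the fingers, the arm and thumb_lever above 10 N).
It fails at once if the lock bolt is pushed with more than 15 N (contact force between any of the fingers, the arm and lock_bolt above 15 N).
It fails at once if the dial is pushed by hand (contact force between any of the fingers, the arm and dial above 2 N).
It fails at once if one of the things standing around is shifted by more than 30 mm (distance of any of balloon_weight, tape_roll, gift_box, marker_pen, paper_cup, bead_jar, spare_nozzle from where it was at the start of the episode above 0.03 m).
It also fails if it takes over 72 s, if anything falls off the work surface, if the arm or the gripper's body presses on something with over 40 N, if the wrist force passes 120 N, or if a joint passes its speed limit or range.

## Working session

There is one attempt and no reset: what is moved stays moved. The work goes in short steps, each a Python script; the robot and the scene stay as the last script left them, time stands still between calls to the robot, and variables do not carry over. Pictures are saved under pics/ and viewed, about 8 in all and at most 12, crops included, and the job is handed in when it is done.

```bash
mkdir -p pics
cat > h.py <<'E'
import numpy as np, cv2
from cell import env, kin, camera, calibration, job
def cal(n):
    c=calibration(n); R,_=cv2.Rodrigues(np.array(c["rvec"],float)); return c,R,np.array(c["tvec"],float).ravel()
def cloud(n,d):
    c,R,t=cal(n); v,u=np.mgrid[:480,:640]
    P=np.stack([(u-c["cx"])/c["fx"]*d,(v-c["cy"])/c["fy"]*d,d],-1)
    return (P-t)@R
def ray(n,u,v,z):
    c,R,t=cal(n); r=R.T@np.array([(u-c["cx"])/c["fx"],(v-c["cy"])/c["fy"],1]); o=-R.T@t
    return o+r*(z-o[2])/r[2]
def px(n,P):
    c,R,t=cal(n); q=R@np.array(P,float)+t; return np.array([c["fx"]*q[0]/q[2]+c["cx"],c["fy"]*q[1]/q[2]+c["cy"]])
E
python3 - <<'E'
from h import *
for n in("scene","top"):
    p,d=camera(n); cv2.imwrite(f"pics/{n}0.png",p); np.save(n+"0.npy",d)
    c,R,t=cal(n); print(n,c["fx"],(-R.T@t).round(3),R[2].round(2))
s=env.get_state(); print(s["time"],s["force"],s["orientation"],s["opening"])
E
```

```text
scene 450.4121222177028 [1.105 0.374 1.002] [-0.48 -0.34 -0.81]
top 553.8733439264244 [ 0.394 -0.014  1.36 ] [ 0.15  0.01 -0.99]
0.1 [ 0.06071358 -0.24869707  0.10594326] [-8.00763328e-04  9.88930840e-01  1.48374950e-01 -1.62569130e-04] 0.08556733283147352
```

View pics/top0.png

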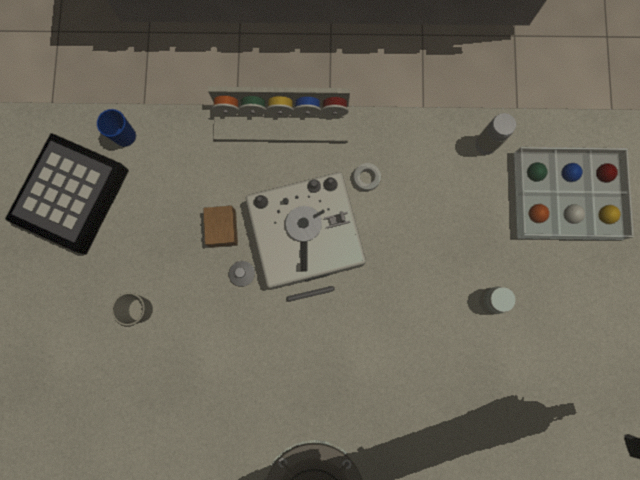

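View pics/scene0.png

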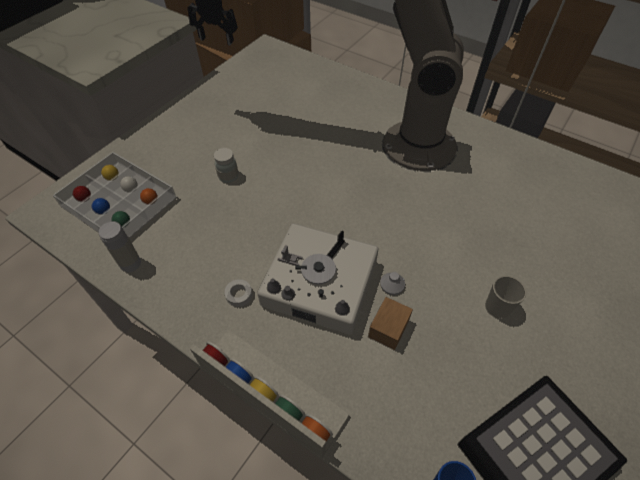

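The top view shows the inflator at about (305,230), the dial at (303,223), the pointer towards (325,211), the lever tab at (303,268) and the bolt at (340,218). Next I'll measure its pose.

```bash
cat > pose.py <<'E'
from h import *
p=cv2.imread("pics/top0.png"); d=np.load("top0.npy"); P=cloud("top",d)
m=((P[...,2]>.06)&(P[...,2]<.085)).astype(np.uint8); m[:,:236]=0;m[:,375:]=0;m[:160]=0;m[300:]=0
m=cv2.morphologyEx(m,cv2.MORPH_CLOSE,np.ones((15,15))); 
cs,_=cv2.findContours(m,0,2); c=max(cs,key=cv2.contourArea)
w=np.array([ray("top",*q[0],.075)[:2] for q in c],np.float32)
r=cv2.minAreaRect(w*1000); print(r)
print("z med",np.median(P[...,2][m>0]))
# dial from depth
dm=((P[...,2]>.087)&(P[...,2]<.098)&(m>0))
print(np.median(P[dm],0))
cv2.imwrite("pics/top0c.png",cv2.resize(p[165:305,230:385],None,fx=5,fy=4.2857*5/4.2857 if 0 else 4.2,interpolation=2)[:600])
E
python3 pose.py
```

```text
((610.9863891601562, 30.210899353027344), (231.53753662109375, 238.5934600830078), 15.35529613494873)
z med 0.07593825216664835
[ 0.66478099 -0.005146    0.09058155]
```

View pics/top0c.png

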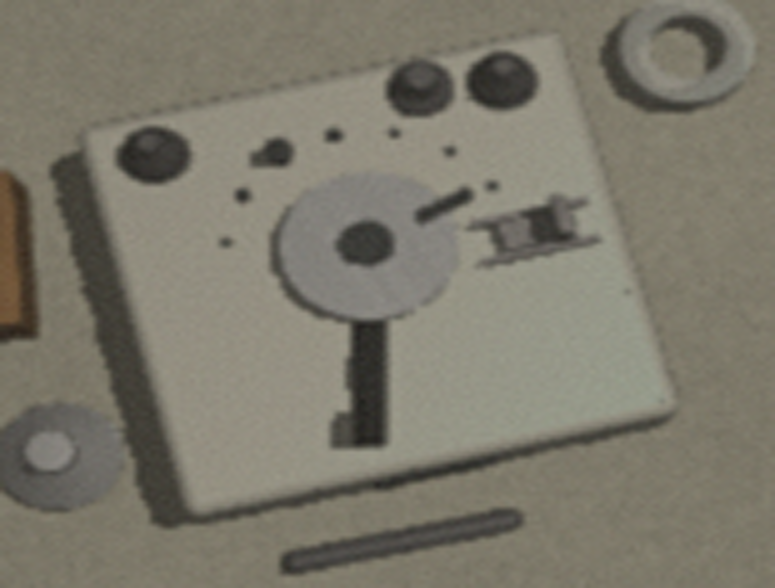

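The crop shows seven marks around the dial. From the right they are k=0 (490,185), 1 (450,150), 2 (395,133), 3 (333,135), the peg at k=4 (275,152), 5 (242,195) and 6 (225,242). The pointer tip (470,192) lines up with k=0, so four strokes look right. I'll move above it and check with the wrist camera.

```bash
cat >> h.py <<'E'
YAW=np.radians(15.36); ORG=np.array([.611,.0302])
def W(x,y):
    c,s=np.cos(YAW),np.sin(YAW); return ORG+np.array([c*x-s*y,s*x+c*y])
def down(a):
    return np.array([0,np.cos(a/2),np.sin(a/2),0])  # tool x axis at world angle a
E
python3 - <<'E'
from h import *
for a in(YAW+np.pi/2,YAW-np.pi/2):
    print(a,[kin.inverse_kinematics([*W(-90,40)*1,z] if 0 else [.52,.06,z],down(a)) for z in(.36,.17)])
a=YAW+np.pi/2
q=[kin.inverse_kinematics([.52,.06,.17],down(x)) for x in (a,a-np.pi)]
a=min(((abs(v[6]),x) for v,x in zip(q,(a,a-np.pi)) if v is not None))[1]
open("ang","w").write(str(a))
env.reach([.55,.05,.36],down(a)); 
env.grip(0.0)
p,d=camera("wrist"); cv2.imwrite("pics/w1.png",p); np.save("w1.npy",d)
c=calibration("wrist"); np.save("w1c.npy",c,allow_pickle=True)
s=env.get_state(); print(a,s["time"],s["force"],s["opening"])
c,R,t=cal("wrist"); print((-R.T@t),R[2])
for k in range(7):
    th=np.radians(-72+24*k); print(k,px("wrist",[*W(.010+.068*np.cos(th),.068*np.sin(th)),.078]).round())
E
```

```text
1.8388788999012255 [array([ 0.4524171 ,  0.26740771, -0.81211377,  1.80469428,  0.21082728,
        1.15887947, -0.15900515]), array([ 0.34802474,  0.50912323, -0.73121137,  1.99323613,  0.46568088,
        0.81081529, -0.38167368])]
-1.3027137536885676 [array([-1.23281311,  0.39211013,  1.30582594,  1.89750353, -0.41235413,
        1.16869739, -2.65158908]), array([-1.09030414,  0.84407969,  1.26874965,  2.0812947 , -0.98727654,
        1.02556194, -2.16566106])]
1.8388788999012255 3.675 [-0.75503932  0.32148743 -0.00575632] -0.0004184909572876743
[0.53125722 0.11820073 0.43000202] [ 0.07395317 -0.27237917 -0.95934379]
0 [409. 308.]
1 [438. 294.]
2 [459. 269.]
3 [469. 239.]
4 [465. 207.]
5 [448. 180.]
6 [419. 162.]
```

View pics/w1.png

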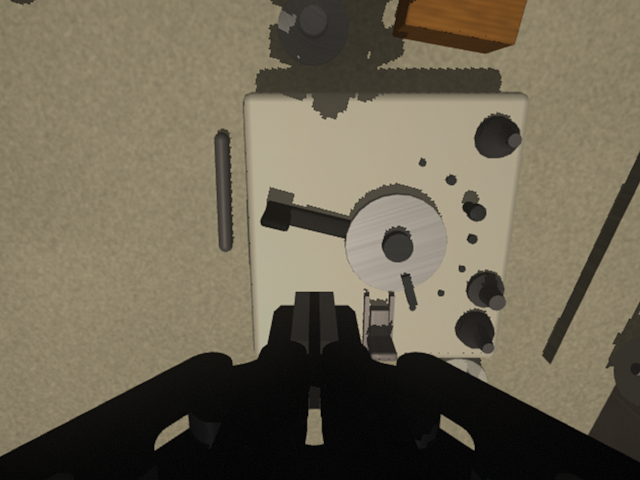

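The wrist view agrees with the model. The predicted marks k1–k6 fall within 2–3 px of the studs, the peg foot is at (470,207) = notch 4, and the pointer tip at (412,308) is at notch 0. That means four strokes. I'll do the first in small steps, and write a pointer-angle check for the fixed cameras.

```bash
cat >> h.py <<'E'
A=float(open("ang").read()); Q=down(A)
def pointer(n,p):
    "darkest direction in annulus 28..40 mm on dial at z=.094, inflator-frame deg"
    th=np.radians(np.arange(-110,130,2)); g=cv2.cvtColor(p,6); v=[]
    for t in th:
        s=[]
        for r in np.arange(.030,.0525,.003):
            u=px(n,[*W(.010+r*np.cos(t),r*np.sin(t)),.094]).astype(np.float32)
            s.append(cv2.getRectSubPix(g,(1,1),(float(u[0]),float(u[1])))[0,0])
        v.append(np.mean(s))
    v=np.array(v); i=v.argmin(); return np.degrees(th[i]).round(),v[i].round(),np.median(v).round()
def at(x,y,z): return [*W(x,y),z]
U=np.array([np.sin(YAW),-np.cos(YAW)])  # inflator -y
def fu(): return float(np.dot(env.get_state()["force"][:2],U))  # negative when pushing -y
E
cat > s1.py <<'E'
from h import *
for n in("scene","top"): print(n,pointer(n,cv2.imread(f"pics/{n}0.png")))
Z=.170; X=-.088
env.reach(at(X,.058,.25),Q); env.movel(at(X,.058,Z)); env.dwell(.2)
b=fu(); print("base",b,env.get_state()["time"])
y=.058; log=[]; peak=0
while y>-.015:
    y-= .002 if y>.024 else .0008
    st=env.movel(at(X,y,Z),velocity=.02,stop_force=4.5)
    f=b-fu(); log.append((round(y*1000,1),round(f,1))); peak=max(peak,f)
    if st or f>6.5: print("STOP",st); break
    if y<.018 and peak>2.2 and f<peak-1.0: print("CLICK"); break
print(log); 
env.movel(at(X,.058,Z),velocity=.12)
env.dwell(.2)
for n in("scene","top"):
    p,_=camera(n); cv2.imwrite(f"pics/{n}_s1.png",p); print(n,pointer(n,p))
print("end base",fu(),env.get_state()["time"])
E
python3 s1.py
```

```text
scene (np.float64(-66.0), np.float64(42.0), np.float64(102.0))
top (np.float64(-68.0), np.float64(58.0), np.float64(132.0))
base -0.3015011858701359 5.1
CLICK
[(56.0, -0.7), (54.0, -0.4), (52.0, -0.9), (50.0, -0.2), (48.0, -1.2), (46.0, -0.5), (44.0, -0.1), (42.0, 1.0), (40.0, 1.1), (38.0, 0.4), (36.0, 0.8), (34.0, 0.5), (32.0, 1.1), (30.0, 1.3), (28.0, 2.4), (26.0, 2.1), (24.0, 2.8), (23.2, 2.7), (22.4, 2.9), (21.6, 2.9), (20.8, 3.3), (20.0, 2.8), (19.2, 2.1), (18.4, 1.9), (17.6, 3.0), (16.8, 3.1), (16.0, 3.1), (15.2, 3.1), (14.4, 2.0)]
scene (np.float64(-66.0), np.float64(44.0), np.float64(108.0))
top (np.float64(-70.0), np.float64(63.0), np.float64(145.0))
end base -0.2641206157839981 13.1667
```

The force noise caused a false alarm: the dial still reads notch 0 at -66/-70 deg. I'll repeat the stroke and watch the pointer by camera as well as the force.

```bash
cat > s2.py <<'E'
from h import *
Z=.170; X=-.088
def F(): return np.mean([(env.dwell(.02),fu())[1] for _ in range(4)])
b=F(); log=[]
y=.044; env.movel(at(X,y,Z),velocity=.1)
y=.016; st=env.movel(at(X,y,Z),velocity=.05,stop_force=6)
a0=pointer("scene",camera("scene")[0])[0]; peak=0
while not st and y>-.012:
    f=b-F(); a=pointer("scene",camera("scene")[0])[0]; peak=max(peak,f)
    log.append((round(y*1000,1),round(f,1),a-a0))
    if f>6 : print("HARD"); break
    if a-a0>=16 or f<peak-1.5: print("CLICK?"); break
    y-=.0008
    st=env.movel(at(X,y,Z),velocity=.02,stop_force=4)
print(st,log)
env.movel(at(X,.050,Z),velocity=.15); env.dwell(.15)
for n in("scene","top"):
    p,_=camera(n); cv2.imwrite(f"pics/{n}_s2.png",p); print(n,pointer(n,p))
print(env.get_state()["time"])
E
python3 s2.py
```

```text
CLICK?
False [(16.0, np.float64(3.9), np.float64(0.0)), (15.2, np.float64(3.8), np.float64(0.0)), (14.4, np.float64(3.9), np.float64(0.0)), (13.6, np.float64(3.5), np.float64(2.0)), (12.8, np.float64(3.0), np.float64(2.0)), (12.0, np.float64(3.0), np.float64(2.0)), (11.2, np.float64(2.3), np.float64(2.0))]
scene (np.float64(-42.0), np.float64(46.0), np.float64(107.0))
top (np.float64(-44.0), np.float64(65.0), np.float64(145.0))
17.2583
```

The dial is now at notch 1: both cameras show +24 deg, with the click at y≈11.2 mm. For stroke 2 I'll start stepping near that point.

```bash
sed -i 's/y=.016; st/y=.0132; st/' s2.py; sed -i 's/y>-.012:/y>.0096:/; s/ or f<peak-1.5//; s/_s2/_s3/' s2.py; python3 s2.py
```

```text
False [(13.2, np.float64(2.2), np.float64(0.0)), (12.4, np.float64(3.1), np.float64(0.0)), (11.6, np.float64(2.2), np.float64(0.0)), (10.8, np.float64(1.6), np.float64(4.0)), (10.0, np.float64(2.0), np.float64(12.0))]
scene (np.float64(-20.0), np.float64(49.0), np.float64(108.0))
top (np.float64(-22.0), np.float64(67.0), np.float64(145.0))
20.9
```

Notch 2 (about +22 deg more). Stroke 3 will be the same.

```bash
sed -i 's/_s3/_s4/' s2.py; python3 s2.py
```

```text
False [(13.2, np.float64(1.9), np.float64(0.0)), (12.4, np.float64(2.1), np.float64(2.0)), (11.6, np.float64(1.8), np.float64(2.0)), (10.8, np.float64(2.0), np.float64(6.0)), (10.0, np.float64(1.7), np.float64(14.0))]
scene (np.float64(0.0), np.float64(52.0), np.float64(112.0))
top (np.float64(80.0), np.float64(68.0), np.float64(145.0))
24.5417
```

```bash
sed -i 's/_s4/_s5/' s2.py; python3 s2.py
python3 - <<'E'
from h import *
env.movel(at(-.088,.058,.26)); env.reach(at(-.02,-.155,.30),Q)
p,d=camera("wrist"); cv2.imwrite("pics/w2.png",p); print(env.get_state()["time"])
for y in(-.094,-.089): print(px("wrist",at(0,y,.118)).round())
print(px("wrist",at(.010+.056*np.cos(np.radians(24)),.056*np.sin(np.radians(24)),.096)).round())
a=cv2.imread("pics/top_s5.png")[165:305,230:385]; b=cv2.imread("pics/scene_s5.png")[215:345,240:395]
t,_=camera("top"); cv2.imwrite("pics/t2.png",np.vstack([cv2.resize(x,(620,300),interpolation=2) for x in(b,t[165:305,230:385])]))
E
```

```text
False [(13.2, np.float64(2.2), np.float64(0.0)), (12.4, np.float64(2.7), np.float64(0.0)), (11.6, np.float64(1.8), np.float64(0.0)), (10.8, np.float64(2.1), np.float64(6.0)), (10.0, np.float64(2.5), np.float64(12.0))]
scene (np.float64(20.0), np.float64(52.0), np.float64(111.0))
top (np.float64(24.0), np.float64(67.0), np.float64(144.0))
28.1833
29.8917
[350. 133.]
[350. 124.]
[466. -90.]
```

View pics/w2.png

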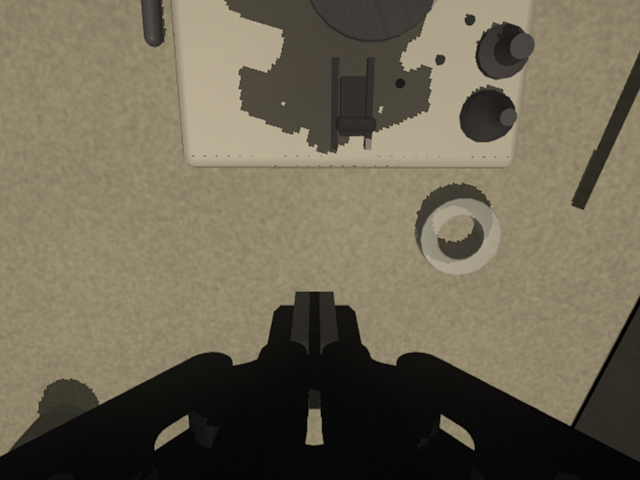

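View pics/t2.png

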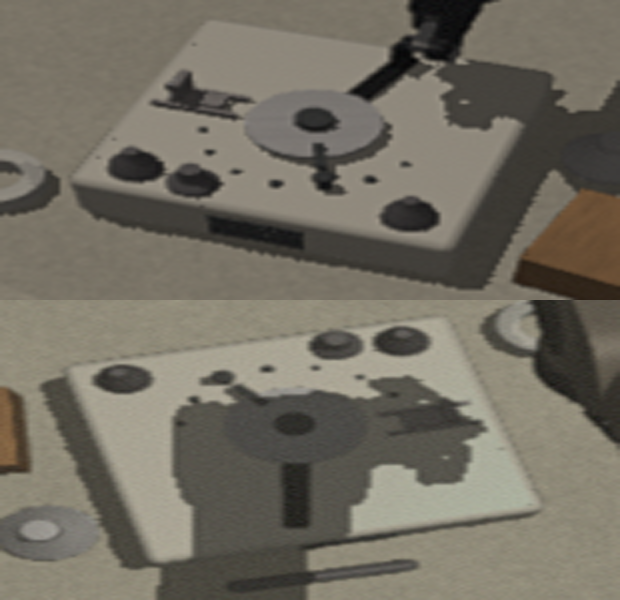

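The pointer stands at the peg in both views (scene crop (320,165), top crop (245,393)), and the lever is back at rest. In the wrist view the bolt tab top is at (355,124), between the positions predicted for 0 and 5 mm. Next I'll push the bolt.

Run:
```python
from h import *
X=.002; Z=.170
env.reach(at(X,-.130,.25),Q); env.movel(at(X,-.130,Z)); env.dwell(.15)
b=fu(); env.movel(at(X,-.114,Z),velocity=.06)
y=-.114; log=[]
st=env.movel(at(X,-.092,Z),velocity=.015,stop_force=8); y=-.092
print(st,fu()-b,env.get_state()["tcp_pos"])
while not st and y<-.078:
    y+=.001; st=env.movel(at(X,y,Z),velocity=.012,stop_force=4.5)
    f=fu()-b; log.append((round(y*1e3),round(f,1)))
    if f>7.5: break
print(st,log)
env.movel(at(X,-.130,Z)); env.movel(at(X,-.130,.30)); env.reach(at(-.02,-.155,.30),Q)
p,d=camera("wrist"); cv2.imwrite("pics/w3.png",p)
for s in(.0,.0195,.022): print(px("wrist",at(0,-.094+s,.118)).round())
q,_=camera("scene"); print(pointer("scene",q),env.get_state()["time"])
cv2.imwrite("pics/c3.png",np.hstack([cv2.resize(p[0:170,170:540],(400,300)),cv2.resize(q[215:345,240:395],(400,300),interpolation=2)]))
```

```text
False 2.667634001654672 [ 0.63728682 -0.05793356  0.1700049 ]
False [(-91, 2.5), (-90, 1.7), (-89, 1.7), (-88, 1.6), (-87, 1.8), (-86, 3.6), (-85, 5.4), (-84, 7.4), (-83, 9.3)]
[352. 126.]
[353.  90.]
[353.  85.]
(np.float64(20.0), np.float64(39.0), np.float64(60.0)) 37.25
```

View pics/c3.png

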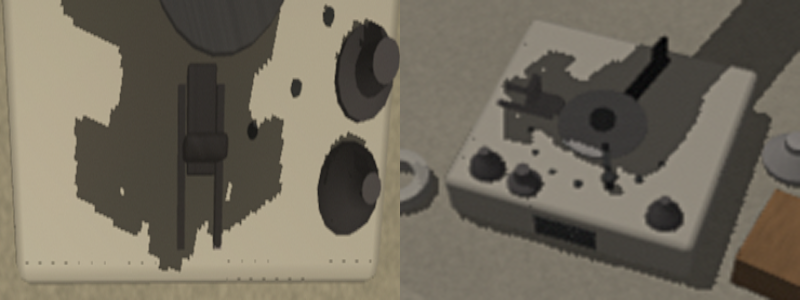

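The bolt met its stop where expected (force rising from y=-86 mm). Its tab is now at about wrist row 83, with 85 predicted for fully home. The pointer is still at the peg, the lever is at rest and the arm is clear, so I'm handing in.

```bash
python3 -c "
from h import *
job.job_done()"
```

```text
the job is handed in; nothing more can be done
```

The inflator is set: the pointer stands at the marker peg (notch 4), and the lock bolt is pushed home. The job was handed in after about 37 s and reported no verdict.

- **Dial:** It started in notch 0 and needed four strokes. My first try ended short of the click because I misread force noise, so it didn't move the dial. The four full strokes each clicked it on one notch, with at most about 4 N read on the lever.
- **Bolt:** The force started to rise at the expected stop position. I pushed on to about 9.3 N, against the 15 N limit. In the last wrist picture the bolt tab sits within about 2 px of the fully home position.
- **Last checks:** The final scene picture shows the pointer at the peg and the lever back at rest, with the arm clear of everything. None of the loose things in the views I looked at appeared to have moved; I did not measure them.
- **Disagreements:** The scene camera reads the pointer about 4° off its nominal angle, which fits my roughly 2 mm error in locating the inflator. After the third stroke the top camera gave a false reading of 80°, probably from shadow, while the scene camera read notch 3. Both cameras agreed again after the fourth stroke.

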